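Lock a quarter-turn latch in the holding jig

TASK

Turn the quarter-turn latch to its locked position: first set the latch flat on the floor of the holding jig's rectangular pocket, since on the bench its housing just spins along with the stiff wing, then turn the wing clockwise (seen from above) until it stands across the housing instead of along it. Leave the latch lying in the pocket.

Things in the scene. Friction and masses are not known exactly. Their poses are not given: they have to be found in the camera images.
- latch: Loose latch, 0.25 to 0.40 kg: plain metal rectangular housing 80 (its x) x 32 (y) x 24 mm high, a tall black wing on top. Origin: centre of the housing's underside, z up; the wing's vertical axis passes through it. It lies in one of two places; in the other lies a unit with a round metal base (52 mm) and round black knob: not wanted.
- wing_top (a point): Centre of the top of the latch's wing, 59 mm above the housing's underside; x along the wing. The wing is an upright bar 46 x 14 mm, from 27 to 59 mm above the underside, over a round collar 26 mm across at 24 to 27 mm. Keep fingertips 29 mm or more above the underside. The latch can be lifted by its wing: its friction (0.12 N m) carries the housing.
- latch_wing (a joint): Angle of the wing on the housing, rad, growing clockwise seen from above. At 0 the bar lies along the housing's x (unlocked), at 1.57 across it (locked). 0 to 0.25 at the start; stop at 1.9. It stays where it is left.
- jig: Fixed aluminium block 132 (its x) x 82 (y) x 24 mm high with a RECTANGULAR pocket; origin: centre of its underside. Pocket centred, 100 x 50 mm at its floor 6 mm above the underside, walls upright to 16 mm, then flaring to 116 x 66 mm at 24 mm. The latch fits either way round, with 9 mm play and about 13 degrees of twist each way. The block with a ROUND pocket is not wanted: a latch spins in it.
Mind the look-alikes: they are no part of the job. Leave any turquoise look-alike of the jig alone. Leave any purple look-alike of the latch alone.

How it is judged:
By the outcome, as a careful person would: the job done as asked, in the order asked, and still so for the second after the job is handed in, with the robot touching nothing.
It also fails if it takes over 42 s, if anything falls off the work surface, if the arm or the gripper's body presses on something with over 40 N, if the wrist force passes 120 N, or if a joint passes its speed limit or range.

ROBOT

A 6-joint arm with a two-finger parallel gripper is mounted at the origin on the work surface. World frame = base frame: x ahead of the robot, y to its left, z up, the work surface at z = 0. Lengths are in mm, angles in rad, forces in N, time in s.
With the tool pointing down it reaches from about 350 to 775 mm from the base axis. Payload 7.3 kg.
Tool frame: the origin (TCP) lies between the finger pads; the fingertips stand 22 mm ahead of it and the grasp point (between the pads) lies 3 mm ahead of it; z points along the fingers, y is the line along which they close (so a half turn about z gives the same grasp; the last joint's range is limited). The gripper opens to 92 mm and grips with 3 to 60 N. Pads are 19 mm wide; open, the fingers measure 130 mm over their backs; the gripper's body (75 mm by 190 mm) begins 47 mm behind the grasp point.
Start: joints at [0.992, 0.342, 1.524, -0, 1.275, -0.146], TCP at [220.18, 476.617, 248.741] pointing down, gripper open.
Joint ranges: [-2.53, 2.53], [-0.77, 2.02], [0.04, 2.7], [-1, 4.14], [0.28, 2.66], [-3.11, 3.11]. Speed limits (rad/s): [2.57, 2.57, 3.14, 3.14, 3.14, 3.14].

INTERFACE

Orientations are given as a unit quaternion [x, y, z, w].
In Python, from cell import robot gives the robot as it stands.
- The arm moves only by the tool play_rows, never from a script. Its argument "increments" is a list of rows, each a list of 2 entries, a list of its own where there are three numbers: the shift along the world's x, y, z each as a share of 500 mm, from -1 to 1, then the turn about the world's z as a share of 60 degrees, from -1 to 1. A call has 1 to 12 rows; each row is the pose to reach, as a shift and turn from the pose commanded when the call began; what a row does not reach only later rows make up. A row lasts 1/8 s, in which the tool goes at most 62.5 mm and 10.7 degrees, less where a joint would pass 70% of its speed; a pose out of reach is approached as far as the arm can. A call with a number of a shift or a turn outside -1 to 1 is refused whole. A call with a gripper value outside its range is refused whole. "grip" is the opening, from -1 (shut) to 1 (fully open), set as the call begins (left out, the last holds). The fingers move at their own pace and stop on an object; "squeeze" is the grip in N (left out, the last holds). Time passes only in rows, so rows that repeat a pose let the fingers close. It gives the time, the measured TCP pose, the force, the opening and the grip force at its end, in the units of the state.
- robot.observe(): the state, without advancing time (a new reading comes with each control period).
- robot.capture(name): name is "side" or "top" or "wrist"; returns a dict with "frame" (420x560x3 uint8, red, green, blue), "intrinsics" (3x3 intrinsics, pixels), "R" (3x3) and "t" (3): a world point X has camera coordinates R X + t. Camera axes: x right, y down, z forward; pixel columns grow to the right and rows downward; lengths in mm; the calibration is good to about 2 mm. A picture is of the moment at which its call begins. There is no depth.
- robot.finish_job(): hands the job in; it is judged then, once.
Trained networks look in the newest picture that a camera, given by its name, has taken for a name from the list of things; names that differ only in an ending like _2 or _b are one class to them, and where a whole thing is asked for, a point or a joint stands for the part that bears it (a point fixed in the world has none). Each returns a list of dicts, best first, with "conf" (0 to 1); they miss things now and then, are a little off and sometimes report something else, mostly with a low value. They report only what shows in the picture. A call takes as long as a camera call. They do not tell look-alikes from the thing itself.
- robot.masks_of(thing, camera): "pixels" (420x560 bool, what is visible of it) and "extent" ([left, top, width, height] in pixels, round what is visible of it).
The state is a dict: "time_s": time; "q": joint angles; "joint_vel": joint speeds; "joint_torque": joint torques, N m; "position": TCP position; "eef_rot": TCP orientation; "contact_force": force on the tool from outside, world axes, zero at the start; "wrist_torque": the same for the moment, N m; "width": opening from 0.0 (shut) to 1.0 (fully open); "gripper_force": force on a finger pad.
Only numpy, scipy, OpenCV 4.12 (cv2) and the standard library are available. Lean on these libraries where they do the work, as an engineer would, in place of code of your own. Each camera call takes 0.05 s, during which the arm holds its last target. There are 200 camera calls.

## Working session

There is one attempt and no reset: what is moved stays moved. The work goes in short steps, Python scripts to look and compute and a tool call to move; the robot and the scene stay as the last step left them, time stands still between calls to the robot, and variables do not carry over. Pictures are saved under pics/ and viewed, at most 10 in all, crops included, and the job is handed in when it is done.

Besides the shell and the picture viewer there is one more tool, called after "Call:" by a JSON object that holds its "method" and its "body", one argument or row to a line. play_rows: Moves the arm, as the interface text tells. Shift numbers are shares of 500 mm and turn numbers shares of 60 degrees, none past 1 either way. Its arguments: {"type":"object","properties":{"increments":{"type":"array","items":{"type":"array"}},"grip":{"type":"number"},"squeeze":{"type":"number"}},"required":["increments"]}

```bash
mkdir -p pics
cat > h.py <<'E'
import numpy as np, cv2
from cell import robot
def cap(n,f=None):
    c=robot.capture(n)
    if f: cv2.imwrite('pics/'+f,c['frame'][:,:,::-1])
    return c
def ray(c,u,v,z):
    d=c['R'].T@np.linalg.solve(c['intrinsics'],[u,v,1.]); o=-c['R'].T@c['t']
    return (o+d*(z-o[2])/d[2])
def proj(c,X):
    p=c['intrinsics']@(c['R']@np.array(X,float)+c['t']); return p[:2]/p[2]
E
python3 - <<'E'
from h import *
c=cap('top','top1.png'); s=cap('side','side1.png')
cv2.imwrite('pics/both.png',cv2.resize(np.vstack([c['frame'],s['frame']]),(400,600))[:,:,::-1])
for cam,cc in(('top',c),('side',s)):
  for n in('latch','jig','wing_top'):
    for m in robot.masks_of(n,cam):
      e=m['extent']; print(cam,n,round(m['conf'],2),e, ray(cc,e[0]+e[2]/2,e[1]+e[3]/2,24).round())
print(-c['R'].T@c['t'],-s['R'].T@s['t']); print(robot.observe())
E
```

```text
top latch 0.79 [340.5, 153.3, 19.0, 27.8] [ 515. -119.   24.]
top latch 0.78 [333.8, 116.9, 17.5, 27.4] [634. -97.  24.]
top jig 0.86 [185.3, 250.0, 51.0, 48.2] [182. 310.  24.]
top jig 0.77 [126.7, 207.2, 30.0, 45.7] [315. 527.  24.]
top jig 0.76 [191.4, 144.9, 41.7, 46.8] [510. 314.  24.]
top jig 0.25 [343.6, 155.5, 7.4, 15.7] [ 528. -110.   24.]
top wing_top 0.66 [343.4, 160.3, 9.3, 13.5] [ 516. -112.   24.]
side latch 0.91 [357.4, 246.4, 24.0, 27.2] [ 510. -119.   24.]
side latch 0.66 [387.4, 226.0, 29.9, 16.9] [ 639. -104.   24.]
side jig 0.89 [159.9, 200.0, 50.5, 30.0] [185. 300.  24.]
side jig 0.88 [257.5, 155.4, 46.9, 27.1] [513. 300.  24.]
side jig 0.57 [168.4, 138.3, 45.6, 31.3] [319. 520.  24.]
side wing_top 0.64 [392.8, 225.4, 16.8, 10.9] [645. -93.  24.]
side wing_top 0.46 [363.4, 244.5, 15.2, 16.4] [ 529. -103.   24.]
[ 218.53853418   93.20764386 1343.74172394] [-138.74814045 -706.89095    1171.25961094]
{'time_s': 0.4, 'q': array([ 9.91994093e-01,  3.42095899e-01,  1.52420523e+00, -1.42391828e-05,
        1.27541216e+00, -1.46032986e-01]), 'joint_vel': array([-1.63927184e-04, -8.68461229e-04, -2.27026622e-03,  8.69294407e-04,
       -1.45526166e-03,  2.75874809e-05]), 'joint_torque': array([-9.15236433e-04, -4.30714488e+01, -2.44195533e+01,  7.18286494e-02,
        5.02254465e-02, -5.85688281e-05]), 'position': array([220.15950561, 476.57263304, 248.65390885]), 'eef_rot': array([ 2.14697944e-01,  9.76680495e-01, -5.88107209e-05, -1.50147074e-05]), 'contact_force': array([-0.23789237,  0.12775871, -0.09343996]), 'wrist_torque': array([-0.02329116, -0.01065213, -0.01166624]), 'gripper_force': 0.0, 'width': 1.0002201929933188}
```

View pics/top1.png

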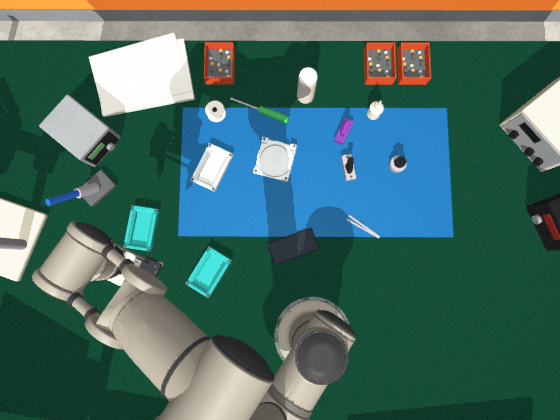

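The top picture shows these candidates:
- **Jig:** the plain aluminium block with a rectangular pocket at (212,167) fits. The round-pocket block at (275,158) and the turquoise ones at (141,228) and (209,272) do not.
- **Latch:** the metal housing with a black wing at (349,167) fits. The purple one at (343,131) and the round unit at (398,163) do not.

I'll confirm both in an enlarged crop.

Run:
```python
from h import *
t=cv2.imread('pics/top1.png'); s=cv2.imread('pics/side1.png')
a=t[130:205,180:280]; b=t[110:185,320:420]; d=s[140:215,235:335]; e=s[210:285,330:430]
r=lambda x:cv2.resize(x,(400,300),interpolation=cv2.INTER_CUBIC)
cv2.imwrite('pics/crop1.png',np.vstack([np.hstack([r(a),r(b)]),np.hstack([r(d),r(e)])]))
c=cap('top')
for n in('latch','jig'):
  for m in robot.masks_of(n,'top'):
    p=np.argwhere(m['pixels'])[:,::-1].astype(np.float32)
    print(n,m['extent'],m['conf'])
    q=cv2.boxPoints(cv2.minAreaRect(p)); w=np.array([ray(c,*x,20)[:2] for x in q]); print(w.round().tolist(), w.mean(0).round(1))
```

```text
latch [340.3, 155.7, 19.3, 24.8] 0.78
[[554.0, -89.0], [561.0, -126.0], [480.0, -140.0], [472.0, -104.0]] [ 516.8 -114.9]
jig [186.4, 248.9, 43.9, 46.2] 0.9
[[153.0, 390.0], [269.0, 322.0], [226.0, 249.0], [111.0, 317.0]] [189.7 319.6]
jig [127.5, 210.0, 30.9, 40.9] 0.76
[[263.0, 587.0], [399.0, 567.0], [381.0, 476.0], [246.0, 497.0]] [322.5 532.1]
jig [190.0, 144.6, 43.8, 46.3] 0.55
[[474.0, 385.0], [596.0, 330.0], [556.0, 251.0], [435.0, 308.0]] [515.3 318.4]
```

View pics/crop1.png

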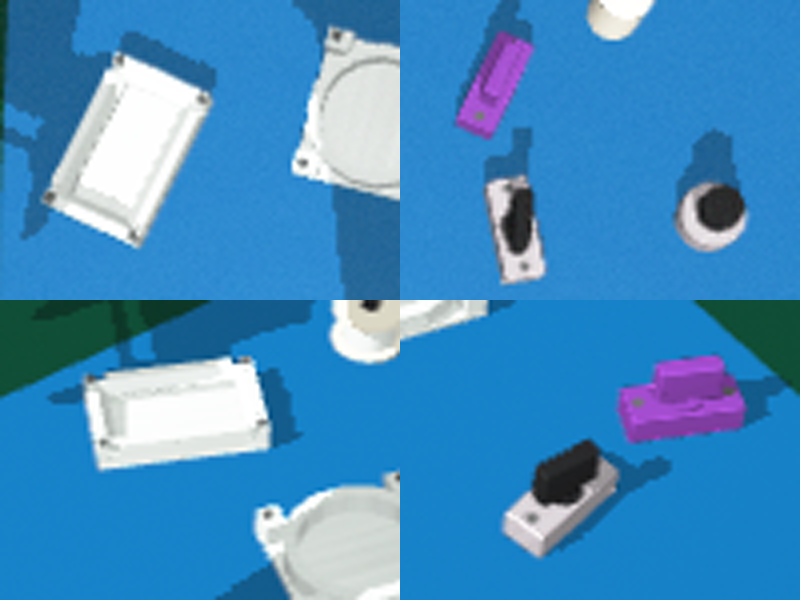

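The crop confirms both: a bare metal housing with a black wing at top (349,167), and a bare rectangular-pocket jig at (212,167). I'm moving over the latch.

Call:
{"method": "play_rows", "body": {
  "increments": [
    [[0.5, -1.0, 0], 0.4],
    [[0.5, -1.0, 0], 0.4],
    [[0.5, -1.0, 0], 0.4],
    [[0.5, -1.0, 0], 0.4],
    [[0.5, -1.0, 0], 0.4],
    [[0.5, -1.0, 0], 0.4],
    [[0.5, -1.0, 0], 0.4],
    [[0.5, -1.0, 0], 0.4],
    [[0.5, -1.0, 0], 0.4],
    [[0.5, -1.0, 0], 0.4],
    [[0.5, -1.0, 0], 0.4],
    [[0.5, -1.0, 0], 0.4]
  ]
}}

```text
time_s: 2.05
position: [469.6, -22.1, 248.8]
eef_rot: [0.006, 1.0, 0.0, -0.0]
contact_force: [0.4, 1.0, -0.8]
width: 1.002
gripper_force: 0.0
```

Run:
```python
from h import *
c=cap('wrist','w1.png'); o=robot.observe(); print(o['time_s'],o['position'],o['eef_rot'],o['q'])
for n in('latch','wing_top'):
  for m in robot.masks_of(n,'wrist'): print(n,m['conf'],m['extent'])
print(proj(c,[516,-116,24]),-c['R'].T@c['t'])
```

```text
2.1 [469.6442896  -21.97287902 248.87864713] [ 5.99068677e-03  9.99982038e-01  1.82791565e-04 -3.63906830e-05] [-2.10193526e-01  2.41544740e-01  1.66637776e+00  3.63682833e-04
  1.23381558e+00 -1.76912868e+00]
latch 0.7 [202.4, 274.7, 38.3, 73.8]
latch 0.69 [174.8, 183.1, 48.1, 74.4]
wing_top 0.83 [188.9, 208.1, 19.8, 50.7]
wing_top 0.53 [201.4, 331.8, 17.4, 14.7]
[198.0416584  222.50749071] [385.68967804 -21.29417618 384.76960765]
```

View pics/w1.png

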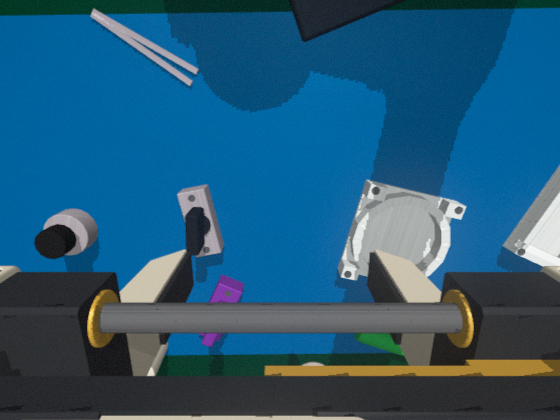

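The wrist view shows the latch at (200,221) with its wing at (195,230), the purple one at (222,310) and the round unit at (68,232). I'll centre on the latch and measure from nearer.

Call:
{"method": "play_rows", "body": {
  "increments": [
    [[0, -0.19, -0.16], 0],
    [[0, -0.19, -0.16], 0],
    [[0, -0.19, -0.16], 0],
    [[0, -0.19, -0.16], 0]
  ]
}}

```text
time_s: 2.7
position: [470.4, -117.7, 169.2]
eef_rot: [0.007, 1.0, 0.0, 0.0]
contact_force: [-0.2, -0.1, 1.1]
width: 0.996
gripper_force: 0.0
```

```bash
cat >> h.py <<'E'
from scipy.optimize import minimize
def box(lx,ly,z0,z1,a=0):
    p=np.array([[sx*lx/2,sy*ly/2,z] for z in(z0,z1) for sx in(-1,1) for sy in(-1,1)])
    R=np.array([[np.cos(a),-np.sin(a),0],[np.sin(a),np.cos(a),0],[0,0,1]]); return p@R.T
def render(c,parts,x,y,yaw,z=0):
    im=np.zeros((1680,2240),np.uint8); R=np.array([[np.cos(yaw),-np.sin(yaw),0],[np.sin(yaw),np.cos(yaw),0],[0,0,1]])
    for P in parts:
        h=cv2.convexHull(np.array([proj(c,v) for v in P@R.T+[x,y,z]]).astype(np.float32)*4+1.5)
        cv2.fillPoly(im,[np.round(h).astype(np.int32)],255)
    return cv2.resize(im,(560,420),interpolation=cv2.INTER_AREA)/255.
def latch(w): return [box(80,32,0,24),box(46,14,27,59,-w)]
JIG=[box(132,82,0,24)]
def fit(obs,model,x0,step):
    # obs: list of (cam, mask)
    def cost(p):
        s=0
        for c,m in obs:
            r=model(c,p); s+=1-np.minimum(r,m).sum()/np.maximum(r,m).sum()
        return s/len(obs)
    x0=np.array(x0,float); S=np.vstack([x0]+[x0+np.eye(len(x0))[i]*step[i] for i in range(len(x0))])
    r=minimize(cost,x0,method='Nelder-Mead',options=dict(initial_simplex=S,xatol=.01,fatol=1e-4,maxiter=150)); return r.x,r.fun
def near(n,cam,c,X):
    u=proj(c,X); best=None
    for m in robot.masks_of(n,cam):
        e=m['extent']; d=np.hypot(e[0]+e[2]/2-u[0],e[1]+e[3]/2-u[1])
        if d<60 and (best is None or d<best[0]): best=(d,m['pixels'].astype(float),m['conf'])
    return best
E
python3 - <<'E'
from h import *
o=robot.observe(); print(o['time_s'],o['position'],o['q'])
W=cap('wrist','w2.png');T=cap('top');S=cap('side')
L=[];J=[]
for n,c in(('wrist',W),('top',T),('side',S)):
    m=near('latch',n,c,[516,-116,24]); print(n,m and (m[0],m[2],m[1].sum())); 
    if m: L.append((c,m[1]))
    if n!='wrist':
        m=near('jig',n,c,[515,316,12]); print(n,m and (m[0],m[2]))
        if m: J.append((c,m[1]))
lm=lambda c,p: render(c,latch(p[3]),*p[:3])
for w0 in(.05,.2):
    print('latch',fit(L,lm,[516,-116,.15,w0],[6,6,.15,.2]))
for o in L: print('single',fit([o],lm,[516,-116,.15,.1],[6,6,.15,.2]))
jm=lambda c,p: render(c,JIG,*p)
print('jig',fit(J,jm,[515,316,-.43],[8,8,.15]))
for o in J: print('single',fit([o],jm,[515,316,-.43],[8,8,.15]))
E
```

```text
2.7 [ 470.40314005 -117.74101469  169.20402645] [-4.03750659e-01  3.53282128e-01  1.74926610e+00  5.22997534e-04
  1.03872406e+00 -1.96110084e+00]
wrist (np.float64(4.056545977459246), 0.72, np.float64(3184.0))
top (np.float64(35.51423443349704), 0.48, np.float64(228.0))
top (np.float64(0.6110205624328688), 0.7)
side (np.float64(3.6137222148769568), 0.62, np.float64(400.0))
side (np.float64(2.0849652254274638), 0.6)
latch (array([ 5.17847789e+02, -1.14941061e+02,  1.77255065e-01,  1.58245264e-01]), np.float64(0.4257328784159857))
latch (array([ 5.17698747e+02, -1.15091454e+02,  1.70857462e-01,  1.78280097e-01]), np.float64(0.4252827030248656))
single (array([ 5.18029908e+02, -1.15296535e+02,  1.83704491e-01,  6.55985100e-02]), np.float64(0.052032262411761954))
single (array([ 5.16e+02, -1.16e+02,  1.50e-01,  1.00e-01]), np.float64(1.0))
single (array([ 5.16179672e+02, -1.13524971e+02,  2.00709937e-01, -1.82411876e-03]), np.float64(0.19833017017272447))
jig (array([ 5.16481342e+02,  3.19339338e+02, -4.33514712e-01]), np.float64(0.05236912619613221))
single (array([ 5.15420632e+02,  3.19043005e+02, -4.30905725e-01]), np.float64(0.04456017949851776))
single (array([ 5.17916592e+02,  3.20923665e+02, -4.42153381e-01]), np.float64(0.049470160503679805))
```

View pics/w2.png

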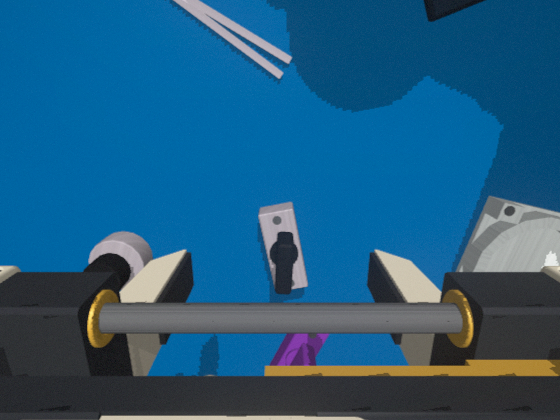

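The wrist view shows the housing at about (284,246). The wing runs (285,235)–(285,290), nearly straight along the image columns. I'll fit the wing from its dark pixels.

Run:
```python
from h import *
W=cap('wrist'); f=W['frame'].astype(int)
m=near('latch','wrist',W,[516,-116,24])[1]
g=np.zeros((420,560)); g[225:297,262:312]=1
d=((f.max(2)<70)*g)
print(d.sum(), -W['R'].T@W['t'])
wm=lambda c,p: render(c,[box(46,14,27,59)],*p)
print(fit([(W,d)],wm,[517,-115,.05],[6,6,.15]))
hm=lambda c,p: render(c,latch(p[2]-pw),*p[:3])
pw=0.0
print(fit([(W,np.maximum(m,d))],hm,[517,-115,.18],[6,6,.15]))
T=cap('top')
for q in robot.masks_of('latch','top'): print(q['extent'])
u=proj(W,[517,-240,0]); print(u, ray(W,120,250,20))
```

```text
1148.0 [ 386.3334332  -117.02805382  305.08374913]
(array([ 5.19083659e+02, -1.15442279e+02, -5.32402665e-02]), np.float64(0.20629989624352274))
(array([ 5.17746285e+02, -1.15818256e+02,  1.72033274e-01]), np.float64(0.06371027437066035))
[156.60072337 242.25703215] [ 515.74441369 -266.78013907   20.        ]
```

Call:
{"method": "play_rows", "body": {
  "increments": [
    [[0.095, 0.004, -0.06], -0.03],
    [[0.095, 0.004, -0.06], -0.03],
    [[0.095, 0.004, -0.1], -0.03],
    [[0.095, 0.004, -0.16], -0.03],
    [[0.095, 0.004, -0.2], -0.03],
    [[0.095, 0.004, -0.228], -0.03],
    [[0.095, 0.004, -0.228], -0.03],
    [[0.095, 0.004, -0.228], -0.03]
  ],
  "grip": 0.1
}}

```text
time_s: 4.3
position: [518.1, -116.6, 55.6]
eef_rot: [0.023, 1.0, -0.0, 0.001]
contact_force: [-0.0, 0.3, 0.8]
width: 0.554
gripper_force: 0.0
```

Call:
{"method": "play_rows", "body": {
  "increments": [
    [[0, 0, 0], 0],
    [[0, 0, 0], 0],
    [[0, 0, 0], 0],
    [[0, 0, 0], 0],
    [[0, 0, 0], 0],
    [[0, 0, 0], 0]
  ],
  "grip": -1,
  "squeeze": 30
}}

```text
time_s: 5.05
position: [517.6, -116.3, 54.7]
eef_rot: [0.023, 1.0, 0.0, -0.0]
contact_force: [0.2, 0.4, 0.1]
width: 0.148
gripper_force: 30.0
```

Run:
```python
from h import *
o=robot.observe(); print({k:o[k] for k in('time_s','position','eef_rot','q','width','gripper_force','contact_force','wrist_torque')})
```

```text
{'time_s': 5.05, 'position': array([ 517.64354274, -116.27268882,   54.68710232]), 'eef_rot': array([ 2.26200665e-02,  9.99744126e-01,  1.05773461e-04, -6.69286079e-05]), 'q': array([-3.65545204e-01,  5.86507363e-01,  1.73820595e+00,  2.11508991e-04,
        8.17076548e-01, -1.89124230e+00]), 'width': 0.1480864983560122, 'gripper_force': 29.988544285297394, 'contact_force': array([0.23907534, 0.37154294, 0.06511607]), 'wrist_torque': array([ 0.15202796, -0.08365266, -0.02768092])}
```

Call:
{"method": "play_rows", "body": {
  "increments": [
    [[0, 0, 0.03], 0],
    [[0, 0, 0.1], 0],
    [[0, 0, 0.2], 0],
    [[0, 0, 0.2], 0],
    [[0, 0, 0.2], 0]
  ],
  "grip": -1,
  "squeeze": 35
}}

```text
time_s: 5.68
position: [517.1, -116.2, 154.6]
eef_rot: [0.023, 1.0, 0.0, -0.0]
contact_force: [-0.6, -1.1, -3.4]
width: 0.149
gripper_force: 35.0
```

Call:
{"method": "play_rows", "body": {
  "increments": [
    [[0, 0.05, 0], -0.05],
    [[0, 0.13, 0], -0.12],
    [[0, 0.22, 0], -0.2],
    [[0, 0.31, 0], -0.28],
    [[0, 0.4, 0], -0.36],
    [[0, 0.5, 0], -0.44],
    [[0, 0.58, 0], -0.5],
    [[0, 0.64, 0], -0.54],
    [[0, 0.68, 0], -0.57],
    [[0, 0.7, 0], -0.58],
    [[0, 0.7, 0], -0.58],
    [[0, 0.7, 0], -0.58]
  ]
}}

```text
time_s: 7.18
position: [517.5, 232.8, 154.3]
eef_rot: [0.321, 0.947, -0.0, -0.0]
contact_force: [-0.8, -0.8, -3.1]
width: 0.15
gripper_force: 35.0
```

Run:
```python
from h import *
o=robot.observe(); print({k:o[k] for k in('time_s','position','eef_rot','q','width','gripper_force','contact_force','wrist_torque')})
W=cap('wrist'); S=cap('side'); T=cap('top')
for n in('latch','jig'):
  for cam in('wrist','side','top'):
    for m in robot.masks_of(n,cam): print(n,cam,round(m['conf'],2),m['extent'])
s=cv2.resize(S['frame'][120:270,200:400],(400,300)); t=cv2.resize(T['frame'][100:250,170:370],(400,300))
w=cv2.resize(W['frame'],(400,300)); cv2.imwrite('pics/h1.png',np.vstack([np.hstack([w,s]),np.hstack([t,t*0])])[:,:,::-1])
cv2.imwrite('pics/w3.png',W['frame'][:,:,::-1])
```

```text
{'time_s': 7.175, 'position': array([517.54728319, 232.75831338, 154.31067728]), 'eef_rot': array([ 3.20737235e-01,  9.47168069e-01, -3.96819268e-04, -3.42322802e-04]), 'q': array([ 2.87725199e-01,  5.07943164e-01,  1.53735155e+00, -2.85387339e-04,
        1.09731485e+00, -6.29925289e-01]), 'width': 0.14999692865796718, 'gripper_force': 34.986644983291626, 'contact_force': array([-0.8014221 , -0.78231441, -3.11974069]), 'wrist_torque': array([-0.0112885 ,  0.04814747, -0.01159068])}
latch wrist 0.85 [231.7, 177.8, 76.9, 162.4]
latch side 0.66 [385.6, 223.4, 29.8, 20.9]
latch side 0.64 [279.5, 157.5, 27.6, 7.5]
latch top 0.78 [335.0, 120.1, 16.0, 21.9]
jig wrist 0.67 [297.5, 39.7, 127.3, 192.9]
jig side 0.84 [167.4, 140.0, 45.7, 29.4]
jig side 0.83 [158.3, 198.4, 52.6, 29.5]
jig side 0.58 [257.7, 155.6, 46.9, 27.1]
jig top 0.6 [123.3, 211.1, 31.4, 42.0]
jig top 0.48 [189.3, 147.9, 28.6, 37.0]
```

View pics/h1.png

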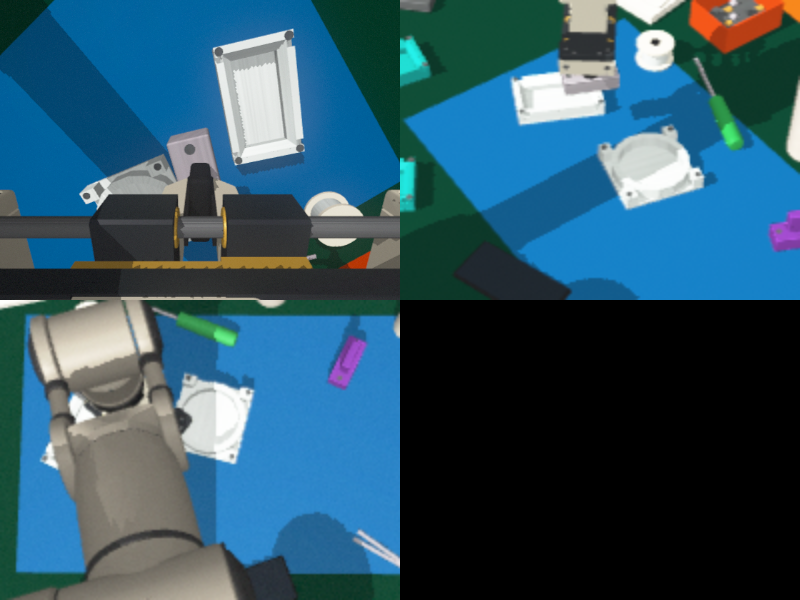

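The wrist view shows the housing held at about (258,200) and the whole jig at about (362,136), both in full-picture pixels. I'll fit both from this picture.

Run:
```python
from h import *
W=cap('wrist'); S=cap('side'); p0=robot.observe()['position']
J=[]
for n,c in(('wrist',W),('side',S)):
    m=near('jig',n,c,[516,319,12]); print(n,m[0],m[2]); J.append((c,m[1]))
jm=lambda c,p: render(c,JIG,*p)
for o in J: print('jig',fit([o],jm,[516,319,-.43],[8,8,.1]))
m=max(robot.masks_of('latch','wrist'),key=lambda m:m['conf'])['pixels'].astype(np.uint8)
f=W['frame'].astype(int); b=m*(f.min(2)>90); b[255:]=0   # bright housing part
yw=np.radians(-2.6-34.8)
def hm(c,p):
    r=render(c,[box(80,32,0,24)],p[0],p[1],p[2],p0[2]-55); k=render(c,[box(46,14,27,59)],p[0],p[1],yw,p0[2]-55)
    r=r*(1-k); r[235:]=0; return r
bb=b.astype(float); bb[235:]=0
print(bb.sum(),fit([(W,bb)],hm,[p0[0],p0[1],-.43],[4,4,.1]))
cs=max(cv2.findContours(b,0,2)[0],key=cv2.contourArea)
print(cv2.approxPolyDP(cs,3,True)[:,0].tolist())
q=[proj(W,[p0[0]+40*np.cos(-.43)*s-t*16*np.sin(-.43),p0[1]+40*np.sin(-.43)*s+t*16*np.cos(-.43),p0[2]-31]).round() for s,t in((-1,-1),(-1,1),(1,1),(1,-1))]; print(q)
```

```text
wrist 3.8942535113096937 0.78
side 4.1263605495094176 0.97
jig (array([ 5.16463251e+02,  3.17044357e+02, -4.37133443e-01]), np.float64(0.013277601976355413))
jig (array([ 5.16924455e+02,  3.18724697e+02, -4.16042914e-01]), np.float64(0.2286813743112669))
2755.0 (array([ 5.18340439e+02,  2.31358279e+02, -4.52091525e-01]), np.float64(0.07914000628831097))
[[289, 180], [238, 192], [234, 204], [249, 252], [262, 250], [271, 227], [291, 228], [296, 246], [306, 249]]
[array([234., 199.]), array([294., 186.]), array([323., 317.]), array([270., 327.])]
```

Housing and jig yaw agree. I'm shifting over the pocket and descending, slowly at the end.

Call:
{"method": "play_rows", "body": {
  "increments": [
    [[-0.002, 0.08, 0], 0.01],
    [[-0.002, 0.15, 0], 0.01],
    [[-0.002, 0.172, 0], 0.01],
    [[-0.002, 0.172, -0.04], 0.01],
    [[-0.002, 0.172, -0.09], 0.01],
    [[-0.002, 0.172, -0.13], 0.01],
    [[-0.002, 0.172, -0.155], 0.01],
    [[-0.002, 0.172, -0.168], 0.01],
    [[-0.002, 0.172, -0.176], 0.01],
    [[-0.002, 0.172, -0.182], 0.01],
    [[-0.002, 0.172, -0.182], 0.01]
  ]
}}

```text
time_s: 9.25
position: [516.8, 319.7, 64.0]
eef_rot: [0.316, 0.949, 0.0, 0.0]
contact_force: [-0.4, -0.1, -2.2]
width: 0.151
gripper_force: 35.0
```

Run:
```python
from h import *
o=robot.observe(); print({k:o[k] for k in('time_s','position','contact_force','wrist_torque','width')})
W=cap('wrist'); S=cap('side')
s=cv2.resize(S['frame'][130:205,235:335],(560,420),interpolation=cv2.INTER_CUBIC)
cv2.imwrite('pics/p1.png',cv2.resize(np.hstack([W['frame'],s]),(800,300))[:,:,::-1])
```

```text
{'time_s': 9.25, 'position': array([516.78858861, 319.65289713,  63.96487464]), 'contact_force': array([-0.44902846, -0.07429751, -2.17182412]), 'wrist_torque': array([-0.02818639,  0.0231459 , -0.01947839]), 'width': 0.15077934086635736}
```

View pics/p1.png

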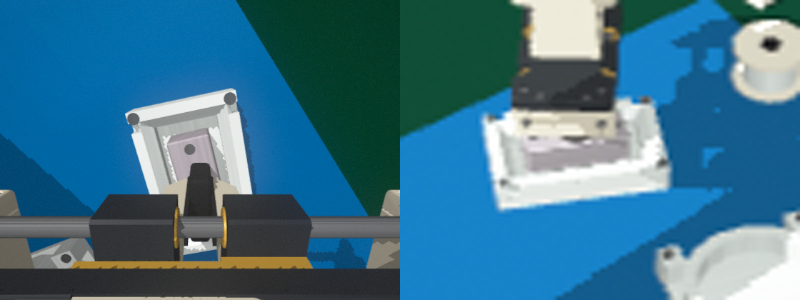

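The housing sits inside the pocket with clearance all round. I'm lowering it to the floor.

Call:
{"method": "play_rows", "body": {
  "increments": [
    [[0, 0, -0.003], 0],
    [[0, 0, -0.005], 0],
    [[0, 0, -0.007], 0],
    [[0, 0, -0.008], 0],
    [[0, 0, -0.008], 0],
    [[0, 0, -0.008], 0]
  ]
}}

```text
time_s: 10.1
position: [516.6, 319.7, 60.6]
eef_rot: [0.316, 0.949, 0.0, 0.0]
contact_force: [-2.8, -0.1, 3.3]
width: 0.15
gripper_force: 35.0
```

It's on the floor: z is 60.6 and the weight is off the gripper. Now I'm turning the wing clockwise.

Call:
{"method": "play_rows", "body": {
  "increments": [
    [[0, 0, 0], -0.08],
    [[0, 0, 0], -0.18],
    [[0, 0, 0], -0.28],
    [[0, 0, 0], -0.38],
    [[0, 0, 0], -0.48],
    [[0, 0, 0], -0.58],
    [[0, 0, 0], -0.68],
    [[0, 0, 0], -0.78],
    [[0, 0, 0], -0.86],
    [[0, 0, 0], -0.92],
    [[0, 0, 0], -0.92]
  ],
  "squeeze": 40
}}

```text
time_s: 11.48
position: [517.8, 319.7, 60.7]
eef_rot: [0.719, 0.695, 0.001, 0.001]
contact_force: [1.4, -0.3, 5.8]
width: 0.151
gripper_force: 40.0
```

Run:
```python
from h import *
o=robot.observe(); print({k:o[k] for k in('time_s','position','eef_rot','q','contact_force','wrist_torque','width')})
W=cap('wrist','t1.png')
```

```text
{'time_s': 11.475, 'position': array([517.81048484, 319.70620417,  60.66925582]), 'eef_rot': array([0.71916826, 0.69483444, 0.00126302, 0.00072986]), 'q': array([ 4.27514933e-01,  6.85727571e-01,  1.50337644e+00, -6.53995210e-04,
        9.49620142e-01,  4.62309743e-01]), 'contact_force': array([ 1.38834609, -0.29087629,  5.81282477]), 'wrist_torque': array([-0.29806783, -0.16632659, -0.03611155]), 'width': 0.15083942522851268}
```

View pics/t1.png

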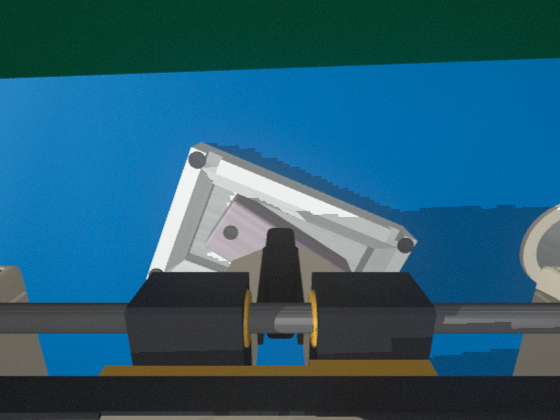

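The wrist view shows the housing at (280,235), twisted against the pocket walls by about 10° relative to the jig edge (203,147)–(413,240). The wing is at about 55° on the housing. I'm continuing the turn.

Call:
{"method": "play_rows", "body": {
  "increments": [
    [[0, 0, 0], -0.1],
    [[0, 0, 0], -0.2],
    [[0, 0, 0], -0.3],
    [[0, 0, 0], -0.4],
    [[0, 0, 0], -0.5],
    [[0, 0, 0], -0.58],
    [[0, 0, 0], -0.62],
    [[0, 0, 0], -0.62],
    [[0, 0, 0], -0.62]
  ]
}}

```text
time_s: 12.65
position: [517.9, 319.4, 60.7]
eef_rot: [0.903, 0.43, 0.001, 0.001]
contact_force: [2.6, -2.6, 5.7]
width: 0.15
gripper_force: 40.0
```

Run:
```python
from h import *
o=robot.observe(); print({k:o[k] for k in('time_s','position','eef_rot','q','contact_force','wrist_torque','width')})
W=cap('wrist','t2.png')
```

```text
{'time_s': 12.65, 'position': array([517.86285427, 319.37337082,  60.65683774]), 'eef_rot': array([9.03041328e-01, 4.29551537e-01, 1.24807295e-03, 5.28749371e-04]), 'q': array([ 4.27214439e-01,  6.85732146e-01,  1.50341004e+00, -1.24844693e-03,
        9.49937292e-01,  1.11074267e+00]), 'contact_force': array([ 2.60298426, -2.64289438,  5.65569934]), 'wrist_torque': array([-0.6087756 , -0.26115246,  0.0337713 ]), 'width': 0.15015855255112065}
```

View pics/t2.png

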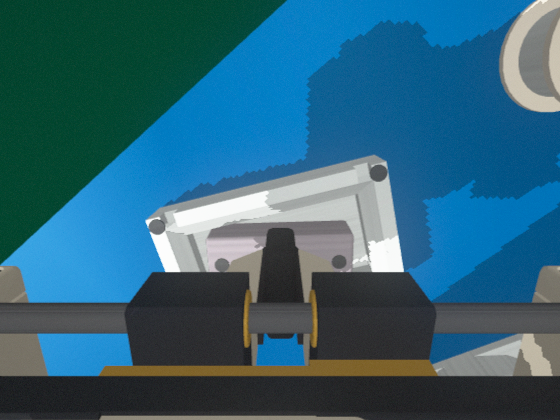

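The housing now lies almost across the wing, with its screw holes at (222,265) and (339,262). I'll convert the holes and the edge to a world angle.

Run:
```python
from h import *
W=cap('wrist'); q=robot.observe()['eef_rot']; yt=np.degrees(2*np.arctan2(q[1],q[0]))-90
g=cv2.cvtColor(W['frame'],cv2.COLOR_RGB2GRAY)
h=[]
for u,v in((222,265),(339,262)):
    p=g[v-11:v+12,u-11:u+12].astype(float); w=np.clip(95-p,0,None); w[18:]=0
    yy,xx=np.mgrid[v-11:v+12,u-11:u+12]; h.append(((w*xx).sum()/w.sum(),(w*yy).sum()/w.sum()))
for prs in(h,((222,265),(339,262)),((208,230),(350,222))):
    a,b=[ray(W,*x,30)[:2] for x in prs]; d=b-a
    an=np.degrees(np.arctan2(d[1],d[0])); an=(an+90)%180-90
    print(np.round(prs,1).tolist(),a.round(1),b.round(1),'housing yaw',an,'wing yaw',yt-90,'w',an-(yt-90))
m=near('jig','wrist',W,[517,318,12])
```

```text
[[nan, nan], [338.5, 261.8]] [nan nan] [541.7 298.7] housing yaw nan wing yaw -129.12313682907387 w nan
[[222, 265], [339, 262]] [491.1 337.5] [541.9 298.4] housing yaw -37.572584522618136 wing yaw -129.12313682907387 w 91.55055230645573
[[208, 230], [350, 222]] [499.1 357.4] [560.1 313.5] housing yaw -35.74301666383108 wing yaw -129.12313682907387 w 93.3801201652428<stdin>:7: RuntimeWarning: invalid value encountered in scalar divide
```

The wing stands at about 92° across the housing, which counts as locked. I'm releasing and rising.

Call:
{"method": "play_rows", "body": {
  "increments": [
    [[0, 0, 0], 0],
    [[0, 0, 0], 0],
    [[0, 0, 0], 0],
    [[0, 0, 0], 0]
  ],
  "grip": 0
}}

```text
time_s: 13.3
position: [516.5, 319.7, 59.5]
eef_rot: [0.903, 0.429, -0.0, -0.0]
contact_force: [-0.2, 0.5, -0.6]
width: 0.489
gripper_force: 0.0
```

Call:
{"method": "play_rows", "body": {
  "increments": [
    [[0, 0, 0.05], 0],
    [[0, 0, 0.13], 0],
    [[0, 0, 0.2], 0],
    [[-0.14, -0.1, 0.22], 0],
    [[-0.14, -0.1, 0.22], 0],
    [[-0.14, -0.1, 0.22], 0],
    [[-0.14, -0.1, 0.22], 0]
  ]
}}

```text
time_s: 14.18
position: [447.6, 270.1, 169.9]
eef_rot: [0.903, 0.429, 0.001, 0.0]
contact_force: [-1.0, 0.2, 1.0]
width: 0.502
gripper_force: 0.0
```

Run:
```python
from h import *
o=robot.observe(); print({k:o[k] for k in('time_s','position','contact_force')})
W=cap('wrist');S=cap('side')
print(proj(W,[517,319,30]))
s=cv2.resize(S['frame'][130:205,235:335],(560,420),interpolation=cv2.INTER_CUBIC)
cv2.imwrite('pics/e1.png',cv2.resize(np.hstack([W['frame'],s]),(800,300))[:,:,::-1])
cv2.imwrite('pics/w5.png',W['frame'][:,:,::-1])
```

```text
{'time_s': 14.175, 'position': array([447.60087623, 270.09960153, 169.94419732]), 'contact_force': array([-1.0032275 ,  0.19510825,  0.98513339])}
[309.75288106 102.66136292]
```

View pics/e1.png

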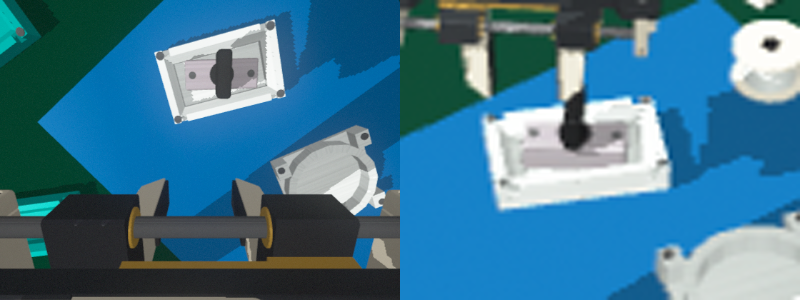

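The final picture shows the latch flat in the rectangular pocket at wrist (310,103) with its wing across the housing and the gripper clear, so I'm handing it in.

```bash
python3 -c "
from cell import robot
print(robot.finish_job())"
```

```text
the job is handed in; nothing more can be done
None
```

The latch lies flat in the rectangular pocket with its wing turned clockwise to about 92° across the housing, and the job was handed in at about 14 s of the 42 s limit with the gripper clear.

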